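# Shim up the heater platform in the clean hood

### The job

The platform under the dry-block heater must be shimmed up at its front. Put the tip of the pry bar over the red fulcrum block and under the plate's front edge, lever the plate up far enough, take the bar away and lay it flat on the bench; the stiff hinge keeps the plate up. Then slide the yellow shim nose first and squarely under the raised edge, a good half of its length in and flat on the blue slab, push the plate down until it rests on the shim, and leave the other things where they stand.

Things in the scene. Friction and masses are not known exactly. Their poses are not given: they have to be found in the camera images.
- platform: Fixed blue base slab, 280 (x) x 340 (y) x 28 mm. Origin: centre of its underside, on the bench. +y points from the open front to the hinge (roughly world +y, yaw varies). The plate's front edge lies at y = -65 mm here, so 105 mm of the slab's top (28 mm above the bench) is an open ledge before it.
- plate: Hinged aluminium plate, 260 (x) x 220 (y) x 10 mm thick, with a white heater on it (about 2 kg in all). Origin: middle of the hinge line, at platform (0, 155, 48) mm; its underside is its own plane z = 0, from y = 0 to the front edge at y = -220. Level at the start; the front edge can rise to a tilt of 0.3 rad. It stays wherever it is left: the hinge is stiff.
- plate_edge (a point): Middle of the lower front edge of the plate, 48 mm above the bench (20 mm above the slab) when level. Raising it here takes about 18 to 22 N, pushing it down again 4 to 8 N.
- plate_margin (a point): Bare top of the plate, 22 mm behind its front edge, in the middle: a place to push it down. The bare margin is 85 mm deep; behind it stands the heater, 85 mm high.
- fulcrum: The red fulcrum block, fixed on the ledge, its ridge parallel to the plate's front edge and 45 mm in front of it; 44 mm (along the ridge) x 26 x 19 mm high. Its place along the edge varies. Origin: centre of its underside on the slab's top.
- fulcrum_top (a point): Middle of the fulcrum's rounded ridge (radius 8 mm), 47 mm above the bench; axes like the platform's.
- bar: The pry bar, 230 mm long, 0.3 kg, its underside flat and straight. Origin: middle of the underside. +x points to the tip (x = 115 mm). Flat steel blade from x = 10 to 115 mm, 34 wide, 6 thick; orange handle from x = -115 to 10 mm, 22 wide, 18 high. Lies flat on the bench.
- bar_grip (a point): Grip point in the orange handle, at x = -60 mm of the bar, half-way up (9 mm over its underside); axes like the bar's.
- shim: The yellow shim, a flat plastic block 60 (x) x 90 (y) x 30 mm thick, 0.2 kg, with a black upright tab on top near its rear end. Origin: centre of its underside. Its nose, the end that goes in first, points along +y.
- shim_tab (a point): Centre of the shim's black tab, for grasping: tab 20 (x) x 34 (y) x 36 mm high on top of the shim (30 to 66 mm above the underside), centred at y = -28 mm of the shim; this point is 48 mm above the underside.
- shim_nose (a point): Middle of the shim's upper nose edge: shim y = +45 mm, 30 mm above its underside.
- thin_shim: Bystander, sizes in mm: a thin green plastic plate, 60 x 90 x 12, without a tab; not the one to use. Origin: centre of its underside.
- bottle: Bystander, sizes in mm: an amber bottle with blue cap, diameter 64, 150 tall. Origin: centre of its underside.
- dishes: Bystander, sizes in mm: a stack of four clear dishes, diameter 90, 58 tall. Origin: centre of its underside.
- tip_box: Bystander, sizes in mm: a blue box with a clear cover, 120 x 85 x 90 tall. Origin: centre of its underside.
- jar: Bystander, sizes in mm: a glass jar with a lid, diameter 60, 80 tall. Origin: centre of its underside.
Mind the look-alikes: they are no part of the job. There is more than one size of the bar; the one meant has the size given above. Of the things shaped like the shim, the yellow one is meant.

How it is judged (in metres and radians):
On the way, in this order (a step that is already met when the one before it is completed fails the run):
1. the bar, bearing on the fulcrum block, has levered the plate's front edge up by about 11 mm or more (0.05 rad) (angle between plate's own z axis and vertical above 0.05 rad and contact force between bar and fulcrum above 1 N and contact force between bar and plate above 1 N), for 0.1 s.
2. the yellow shim lies flat on the slab with its nose at least 25 mm under the plate (y of shim_nose in the frame of platform between -0.04 and 0.02 m and x of shim_nose in the frame of platform between -0.115 and 0.115 m and angle between the y axis of shim and the y axis of platform, either way round below 0.26 rad and angle between shim's own z axis and vertical below 0.06 rad and height (world z) of shim between 0.024 and 0.033 m), for 0.2 s.
At the end, for the whole second after the job is handed in: Yellow shim flat on the blue slab, nose 25 to 85 mm behind the plate's front edge, within 115 mm of the middle, square within 15 degrees; the plate's underside within 3 mm of the shim's upper nose edge; the pry bar flat on the bench, off the platform (all of step 2 and z of shim_nose in the frame of plate between -0.003 and 0.003 m and height (world z) of bar_grip below 0.025 m and angle between bar's own z axis and vertical below 0.12 rad and contact force between bar and platform below 0.1 N); the robot touches nothing.
It fails at once if one of the bystanders (thin green shim, bottle, dishes, tip box, jar) is shifted by more than 30 mm or tipped over (distance of any of thin_shim, bottle, dishes, tip_box, jar from where it was at the start of the episode above 0.03 m or angle between any of thin_shim, bottle, dishes, tip_box, jar's own z axis and vertical above 0.4 rad).
It also fails if it takes over 72 s, if anything falls off the work surface, if the arm or the gripper's body presses on something with over 40 N, if the wrist force passes 120 N, or if a joint passes its speed limit or range.

### The arm

A 7-joint arm with a two-finger parallel gripper is mounted at the origin on the work surface. World frame = base frame: x ahead of the robot, y to its left, z up, the work surface at z = 0. Lengths are in m, angles in degrees, forces in N, time in s.
With the tool pointing down it reaches from about 0.35 to 0.9 m from the base axis. Payload 8.1 kg.
Tool frame: the origin (TCP) lies on the mounting face of the last link; the fingertips stand 173 mm ahead of it and the grasp point (between the pads) lies 155 mm ahead of it (robot.tcp_to_tips is the z of the fingertips in the tool frame, in m); z points along the fingers, y is the direction in which the jaws open and shut (so a half turn about z gives the same grasp; the last joint's range is limited). The gripper opens to 85 mm and grips with 20 to 120 N. Pads are 22 mm wide; open, the fingers measure 114 mm over their backs; the gripper's body (76 mm by 85 mm) begins 54 mm behind the grasp point. The pads swing forward as they close: fully open they stand 13 mm farther back than shut.
Start: joints at [-76.753, 24.895, 1.432, 90.138, -0.665, 64.973, -4.303], TCP at [0.205, 0.591, 0.405] pointing down, gripper open.
Joint ranges: [-149.89, 149.89], [-25.12, 119.58], [-72.63, 75.52], [4.76, 147.25], [-75.54, 255.54], [6.69, 114.76], [-157.13, 157.13]. Speed limits (degrees/s): [127.2, 127.2, 172.46, 172.46, 180, 180, 180].

### API

Orientations are given as a 3x3 rotation matrix whose columns are the frame's x, y, z axes.
In Python, from cell import sensors, imaging, robot gives the robot as it stands.
- The arm moves only by the tool step_arm, never from a script. Its argument "steps" is a list of rows, each a list of 5 numbers: the shift along the world's x, y, z in m, then the turn about the world's z in rad, then the finger opening in m, from 0 to 0.0854. A call has 1 to 5 rows; each row is the pose to reach, as a shift and turn from the pose measured when the call began; what a row does not reach only later rows make up. A row lasts 1/8 s, in which the tool goes at most 62.5 mm and 10.7 degrees, less where a joint would pass 70% of its speed; a pose out of reach is approached as far as the arm can. A call with a gripper value outside its range is refused whole. The fingers move at their own pace and stop on an object; the grip force is fixed at half the most. Time passes only in rows, so rows that repeat a pose let the fingers close. It gives the time, the measured TCP pose, the force and the opening at its end, in the units of the state.
- sensors.read_state(): the state, without advancing time (a new reading comes with each control period).
- imaging.snapshot(name): name is "side" or "top"; returns a dict with "pixels" (400x640x3 uint8, red, green, blue), "range_z" (400x640 float32, m along the optical axis (not along the pixel's ray), 0 where there is no reading), "K" (3x3 intrinsics, pixels), "distortion" ([k1, k2, p1, p2, k3] as OpenCV has them; the pictures are not rectified), "rvec" (rotation vector, rad) and "tvec" (3), from world to camera coordinates, as OpenCV has them. Camera axes: x right, y down, z forward; pixel columns grow to the right and rows downward; lengths in m; the calibration is good to about 2 mm. A picture is of the moment at which its call begins.
- robot.sign_off(): hands the job in, once; it reports no verdict.
The state is a dict: "t": time; "qpos": joint angles; "joint_velocities": joint speeds; "joint_torque": joint torques, N m; "eef_pos": TCP position; "tool_rot": TCP orientation; "contact_force": force on the tool from outside, world axes, zero at the start; "ft_torque": the same for the moment, N m; "opening": finger opening in m.
Only numpy, scipy, OpenCV 4.12 (cv2) and the standard library are available. Lean on these libraries where they do the work, as an engineer would, in place of code of your own. Each camera call takes 0.05 s, during which the arm holds its last target. There are 200 camera calls.

## Working session

There is one attempt and no reset: what is moved stays moved. The work goes in short steps, Python scripts to look and compute and a tool call to move; the robot and the scene stay as the last step left them, time stands still between calls to the robot, and variables do not carry over. Pictures are saved under pics/ and viewed, about 8 in all and at most 12, crops included, and the job is handed in when it is done.

Besides the shell and the picture viewer there is one more tool, called after "Request:" by a JSON object that holds its "name" and its "arguments", one argument or row to a line. step_arm: Moves the arm, as the interface text tells. Its arguments: {"type":"object","properties":{"steps":{"type":"array"}},"required":["steps"]}

```bash
mkdir -p pics; ls; cat > h.py <<'E'
import numpy as np,cv2
from cell import sensors,imaging,robot
def snap(n):
    s=imaging.snapshot(n); s['R']=cv2.Rodrigues(np.array(s['rvec'],float))[0]; s['t']=np.array(s['tvec'],float).ravel(); return s
def cloud(s):
    h,w=s['range_z'].shape
    u,v=np.meshgrid(np.arange(w),np.arange(h))
    p=cv2.undistortPoints(np.stack([u,v],-1).reshape(-1,1,2).astype(np.float64),np.array(s['K']),np.array(s['distortion'])).reshape(h,w,2)
    z=s['range_z'].astype(float)
    P=np.dstack([p[...,0]*z,p[...,1]*z,z])
    W=(P-s['t'])@s['R']
    W[z==0]=np.nan
    return W
def save(s,f): cv2.imwrite('pics/'+f,s['pixels'][:,:,::-1])
E
python3 - <<'E'
from h import *
for n in('top','side'):
    s=snap(n); save(s,n+'0.png'); np.savez(n+'0.npz',W=cloud(s),pix=s['pixels']); print(n,-s['R'].T@s['t'],s['R'][2])
st=sensors.read_state(); print(st)
E
```

```text
pics
top [ 0.33138911 -0.06638539  1.58068313] [ 0.12591389  0.00512838 -0.99202792]
side [ 0.21679724 -0.80068389  0.58482345] [ 0.29844222  0.77783722 -0.55308363]
{'t': 0.1, 'qpos': array([-76.75197192,  24.9322979 ,   1.42978064,  90.18283547,
        -0.66508336,  64.97434119,  -4.30194919]), 'joint_velocities': array([-0.02287922, -0.12534424,  0.0737789 , -0.1206246 ,  0.02518305,
        0.00291782,  0.00948354]), 'joint_torque': array([ 2.84979513e-03, -6.71748948e+01,  1.02746598e+00, -3.16903925e+01,
        1.56244019e-02,  7.20811760e-03, -7.36993059e-06]), 'eef_pos': array([0.20473545, 0.5902979 , 0.40401291]), 'tool_rot': array([[-9.44784507e-01,  3.27692095e-01, -3.55343630e-04],
       [ 3.27692268e-01,  9.44783518e-01, -1.37141154e-03],
       [-1.13677917e-04, -1.41213174e-03, -9.99998996e-01]]), 'contact_force': array([ 0.16371844, -0.10206681,  0.27432059]), 'ft_torque': array([-0.00950144,  0.02649964, -0.02136643]), 'opening': 0.08550632109087426}
```

View pics/top0.png

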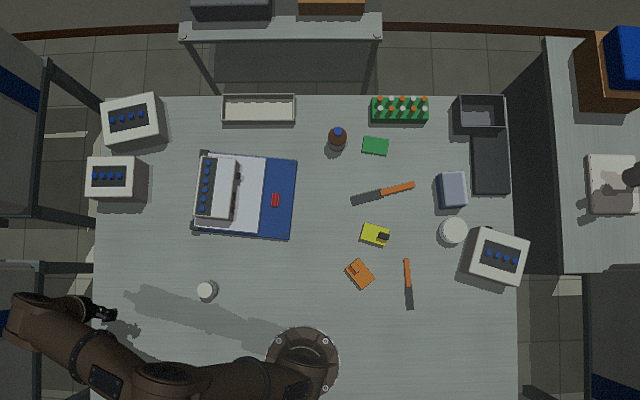

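View pics/side0.png

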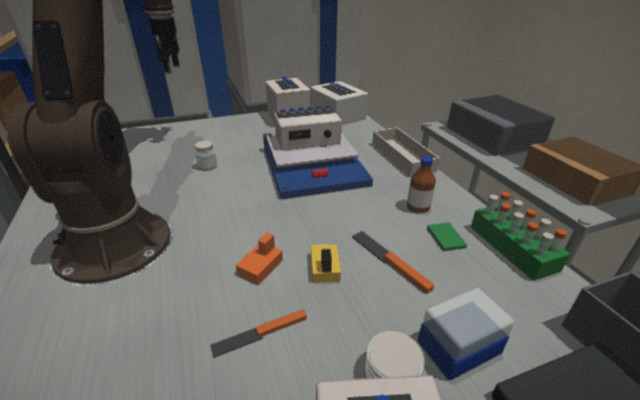

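The top view has the platform at (245,195), open front to the right, red fulcrum (276,200), candidate bars at (383,192) and (408,283), yellow shim (375,234) and orange decoy (360,273). The side view shows the same: both bars have their blades on the left, and the shim's tab is at (326,260).

```bash
cat > seg.py <<'E'
from h import *
def rect(P):
    (c,wh,a)=cv2.minAreaRect((P[:,:2]*1000).astype(np.float32)); return np.round(c,1),np.round(wh,1),round(a,1)
def seg(W,pix,box,f):
    u0,v0,u1,v1=box; hsv=cv2.cvtColor(pix,cv2.COLOR_RGB2HSV)
    m=np.zeros(W.shape[:2],bool); m[v0:v1,u0:u1]=True
    m&=f(hsv[...,0].astype(int),hsv[...,1].astype(int),hsv[...,2].astype(int),W[...,2])&np.isfinite(W[...,2])
    return W[m]
E
python3 - <<'E'
from seg import *
d=np.load('top0.npz');W,pix=d['W'],d['pix']
print('bench z',np.nanmedian(W[300:340,440:480,2]))
org=lambda h,s,v,z:(h<16)&(s>140)&(z>.003)
yel=lambda h,s,v,z:(h>20)&(h<35)&(s>120)
drk=lambda h,s,v,z:(z>.002)&(z<.05)&(s<90)&(v<110)
hi=lambda h,s,v,z:(z>.003)&(z<.06)
for n,b,f in[('barA or',(345,175,420,210),org),('barA all',(345,175,420,210),hi),('barA blade',(345,175,420,210),drk),
 ('barB or',(398,255,420,312),org),('barB all',(398,255,420,312),hi),('barB blade',(398,255,420,312),drk),
 ('shim',(352,215,396,254),yel),('tab',(352,215,396,254),lambda h,s,v,z:z>.05),('fulc',(266,185,286,215),lambda h,s,v,z:((h<8)|(h>172))&(s>140)),
 ('slab',(185,145,305,245),lambda h,s,v,z:(h>100)&(h<130)&(s>120)&(z>.02)&(z<.035)),('plate',(185,145,275,245),lambda h,s,v,z:(z>.05)&(z<.07)),('heater',(185,145,275,245),lambda h,s,v,z:(z>.12)),
 ('thin',(355,130,395,160),hi),('jar',(190,275,222,308),lambda h,s,v,z:z>.03),('bottle',(320,120,352,155),lambda h,s,v,z:z>.03),('tipbox',(430,165,470,212),lambda h,s,v,z:z>.03),('dishes',(435,212,470,250),lambda h,s,v,z:z>.03)]:
    P=seg(W,pix,b,f)
    if len(P): print(n,len(P),*rect(P),'c',np.round(P.mean(0)*1000,1),'z',np.round(np.percentile(P[:,2],[5,50,95])*1000,1))
E
```

```text
bench z 0.00021940966121835042
barA or 201 [ 599.7 -328.2] [ 19.8 120.9] 15.3 c [ 598.8 -327.1   17.8] z [11.6 17.8 24. ]
barA all 987 [ 588. -278.] [121.7 262.8] 0.3 c [ 587.7 -278.2    8.7] z [ 3.2  6.4 20.4]
barA blade 280 [ 584.6 -273.3] [ 34.9 222.2] 15.0 c [ 571.2 -225.1    7.3] z [ 2.8  6.9 13. ]
barB or 123 [ 307.7 -359. ] [92.9 15.9] 3.4 c [ 307.5 -357.8   14. ] z [ 8.2 13.7 20.2]
barB all 480 [ 271.9 -364.7] [ 73.9 192.4] 89.0 c [ 269.  -361.8    8. ] z [ 3.3  6.2 17.1]
barB blade 165 [ 268.5 -359.7] [176.1  29.3] 5.8 c [ 224.3 -363.9    5.9] z [ 2.5  5.5 10.5]
shim 392 [ 439.8 -246. ] [89.7 59.8] 72.9 c [ 439.9 -240.6   29.9] z [23.7 30.1 35.7]
tab 66 [ 431.6 -272.4] [34.4 19.7] 74.0 c [ 431.4 -272.    65. ] z [57.5 65.7 70.3]
fulc 90 [555.7  96.1] [43.4 24.9] 0.3 c [554.9  95.   43.5] z [34.7 43.3 52.1]
slab 2299 [574.4 202.8] [337.8 277.4] 84.5 c [556.3  96.4  28.4] z [22.9 28.5 33.5]
plate 2532 [578.2 233.4] [280.5 280. ] 84.8 c [564.3 212.7  58.8] z [53.2 58.8 64.1]
heater 2330 [582.  279.5] [131.4 200.2] 83.8 c [579.1 279.5 144.7] z [136.4 144.5 159.3]
thin 604 [ 759.3 -253.4] [108.  140.7] 0.2 c [ 756.5 -252.2    9.9] z [ 3.5  9.9 17.3]
jar 272 [250.2 317.2] [53.5 53.9] 66.6 c [251.1 314.3  72.8] z [40.2 79.4 85.4]
bottle 341 [ 763.  -116.1] [60.3 58.3] 47.0 c [ 754.2 -115.5  102.3] z [ 41.8 103.6 151.5]
tipbox 1008 [ 588.8 -510.5] [117.1  85.1] 4.4 c [ 585.8 -504.3   83.2] z [44.4 88.9 95. ]
dishes 604 [ 447.6 -527.6] [113.9  89.7] 68.9 c [ 449.1 -514.6   56.2] z [38.6 57.6 63.5]
```

Bar A is the right one: 121 mm orange handle, about 230 mm overall, tip heading 105°. Platform +y heads 84.5°, with its centre at (574,203). I'll move over the bar.

Request:
{"name": "step_arm", "arguments": {
  "steps": [
    [0.2,-0.46,0,-0.5,0.06],
    [0.2,-0.46,0,-0.5,0.06],
    [0.2,-0.46,0,-0.5,0.06],
    [0.2,-0.46,0,-0.5,0.06],
    [0.25,-0.56,0,-0.8,0.06]
  ]
}}

```text
t: 0.72
eef_pos: [0.3307, 0.3022, 0.4042]
tool_rot: [[-0.519, 0.855, -0.001], [0.855, 0.519, -0.001], [-0.0, -0.001, -1.0]]
contact_force: [0.7, 0.3, 0.6]
opening: 0.06
```

Request:
{"name": "step_arm", "arguments": {
  "steps": [
    [0.4,-0.93,0,-0.5,0.06],
    [0.4,-0.93,0,-0.5,0.06],
    [0.4,-0.93,0,-0.5,0.06],
    [0.4,-0.93,0,-0.5,0.06],
    [0.4,-0.93,0,-0.5,0.06]
  ]
}}

```text
t: 1.35
eef_pos: [0.4539, 0.0153, 0.4044]
tool_rot: [[-0.047, 0.999, -0.001], [0.999, 0.047, 0.0], [0.0, -0.001, -1.0]]
contact_force: [0.6, 0.6, -0.4]
opening: 0.0602
```

Request:
{"name": "step_arm", "arguments": {
  "steps": [
    [0.147,-0.348,0,0.218,0.05],
    [0.147,-0.348,0,0.218,0.05],
    [0.147,-0.348,0,0.218,0.05],
    [0.147,-0.348,0,0.218,0.05],
    [0.147,-0.348,0,0.218,0.05]
  ]
}}

```text
t: 1.98
eef_pos: [0.5703, -0.2596, 0.4039]
tool_rot: [[-0.262, 0.965, -0.002], [0.965, 0.262, 0.001], [0.001, -0.001, -1.0]]
contact_force: [1.2, -0.2, 0.9]
opening: 0.0497
```

Request:
{"name": "step_arm", "arguments": {
  "steps": [
    [0.024,-0.058,-0.06,0,0.05],
    [0.024,-0.058,-0.12,0,0.05],
    [0.024,-0.058,-0.16,0,0.05],
    [0.024,-0.058,-0.18,0,0.05],
    [0.024,-0.058,-0.18,0,0.05]
  ]
}}

```text
t: 2.6
eef_pos: [0.5942, -0.3172, 0.2234]
tool_rot: [[-0.263, 0.965, -0.003], [0.965, 0.263, 0.002], [0.002, -0.003, -1.0]]
contact_force: [0.6, 0.6, 1.5]
opening: 0.0502
```

Request:
{"name": "step_arm", "arguments": {
  "steps": [
    [0.007,-0.018,-0.03,0,0.05],
    [0.007,-0.018,-0.048,0,0.05],
    [0.007,-0.018,-0.048,0,0.0],
    [0.007,-0.018,-0.048,0,0.0],
    [0.007,-0.018,-0.048,0,0.0]
  ]
}}

```text
t: 3.22
eef_pos: [0.6017, -0.3347, 0.177]
tool_rot: [[-0.263, 0.965, -0.002], [0.965, 0.263, 0.002], [0.002, -0.001, -1.0]]
contact_force: [-2.1, 2.6, 6.3]
opening: 0.0205
```

Request:
{"name": "step_arm", "arguments": {
  "steps": [
    [0,0,0,0,0],
    [0,0,0,0,0],
    [0,0,0.04,0,0],
    [0,0,0.08,0,0],
    [0,0,0.1,0,0]
  ]
}}

```text
t: 3.85
eef_pos: [0.6019, -0.3352, 0.2789]
tool_rot: [[-0.263, 0.965, 0.0], [0.965, 0.263, 0.0], [0.0, 0.0, -1.0]]
contact_force: [0.5, -0.2, -3.8]
opening: 0.0205
```

```bash
cat > barm.py <<'E'
from seg import *
def bar(fn=None):
    # bar cloud in a tool-centred frame from side cam: principal line of orange/dark blade
    st=sensors.read_state(); print('eef',np.round(st['eef_pos'],4),'F',np.round(st['contact_force'],1),'open',round(st['opening'],4),'t',round(st['t'],2))
    for n in('side','top'):
        s=snap(n); W=cloud(s)
        if fn: save(s,fn+'_'+n+'.png')
        R=np.array(st['tool_rot']); fx=R[:2,0]; fy=R[:2,1]
        d=W[...,:2]-np.array(st['eef_pos'])[:2]
        a=d@fx; b=d@fy; z=W[...,2]
        for nm,lo,hi in(('blade',.075,.18),('hand',-.07,.065)):
            m=(a>lo)&(a<hi)&(abs(b)<.025)&(z<st['eef_pos'][2]-.12)&(z>.032)
            if nm=='hand':
                hsv=cv2.cvtColor(s['pixels'],cv2.COLOR_RGB2HSV); m&=(hsv[...,0]<16)&(hsv[...,1]>140)
            if m.sum()<10: print(n,nm,'few');continue
            p=np.polyfit(a[m],z[m],1)
            print(n,nm,m.sum(),'a',np.round(np.percentile(a[m],[1,99])*1000,1),'b',np.round(np.mean(b[m])*1000,1),'slope',round(p[0],3),'z@mid',round(np.median(z[m])*1000,1))
E
python3 -c "
from barm import *; bar('lift')"
```

```text
eef [ 0.6019 -0.3352  0.2789] F [ 0.5 -0.2 -3.8] open 0.0205 t 3.85
side blade 429 a [ 76.7 170. ] b -2.6 slope -0.009 z@mid 109.1
side hand 430 a [-59.1  61.5] b -5.8 slope -0.004 z@mid 119.9
top blade 43 a [146.5 172.9] b 9.4 slope -0.069 z@mid 109.1
top hand few
```

The bar is gripped at 57 mm from its rear end and held rigidly level. To get the tip-down pitch, I'll slide it level under the plate beside the fulcrum and raise the grip, so the stiff plate turns it in the pads.

Request:
{"name": "step_arm", "arguments": {
  "steps": [
    [-0.01,0.245,0,-0.36,0],
    [-0.01,0.245,0,-0.36,0],
    [-0.01,0.245,0,-0.36,0],
    [-0.01,0.245,0,-0.36,0],
    [-0.01,0.245,-0.03,-0.36,0]
  ]
}}

```text
t: 4.58
eef_pos: [0.593, -0.0828, 0.2477]
tool_rot: [[0.083, 0.997, 0.002], [0.997, -0.083, 0.003], [0.003, 0.001, -1.0]]
contact_force: [0.7, -0.6, -4.0]
opening: 0.021
```

```bash
cat > st.py <<'E'
from h import *
st=sensors.read_state()
C=np.array([.5744,.2028]);ey=np.array([.094,.9956]);ex=np.array([.9956,-.094])
d=st['eef_pos'][:2]-C
print('plat xy',np.round([d@ex*1000,d@ey*1000],1),'z',round(st['eef_pos'][2],4),'head err deg',round(float(np.degrees(np.arctan2(st['tool_rot'][1,0],st['tool_rot'][0,0])))-84.6,2),'F',np.round(st['contact_force'],1),'T',np.round(st['ft_torque'],2),'t',st['t'])
E
python3 st.py
```

```text
plat xy [  45.4 -282.6] z 0.2477 head err deg 0.61 F [ 0.7 -0.6 -4. ] T [-0.25 -0.03 -0.04] t 4.575
```

Request:
{"name": "step_arm", "arguments": {
  "steps": [
    [0,0,-0.025,-0.01,0],
    [0,0,-0.037,-0.01,0],
    [0,0,-0.037,-0.01,0],
    [0.003,0.03,-0.037,-0.01,0],
    [0.003,0.03,-0.037,-0.01,0]
  ]
}}

```text
t: 5.2
eef_pos: [0.5967, -0.0507, 0.2112]
tool_rot: [[0.091, 0.996, 0.002], [0.996, -0.091, 0.005], [0.005, 0.002, -1.0]]
contact_force: [-0.3, 0.1, -4.3]
opening: 0.0201
```

```bash
python3 st.py; python3 -c "
from barm import *; bar('ins')
im=cv2.imread('pics/ins_side.png')[120:240,230:400]; cv2.imwrite('pics/ins_c.png',cv2.resize(im,None,fx=4,fy=4))"
```

```text
plat xy [  46.  -250.3] z 0.2112 head err deg 0.21 F [-0.3  0.1 -4.3] T [-0.15  0.04 -0.  ] t 5.2
eef [ 0.5967 -0.0507  0.2112] F [-0.3  0.1 -4.3] open 0.0201 t 5.2
side blade 63 a [ 79.3 176.1] b -2.6 slope -0.036 z@mid 41.6
side hand 143 a [-58.5  26.1] b -1.8 slope 0.086 z@mid 54.1
top blade 85 a [137.7 173.1] b 4.9 slope -0.123 z@mid 39.6
top hand 47 a [-56.4 -26.8] b -2.1 slope -0.1 z@mid 52.3
```

View pics/ins_c.png

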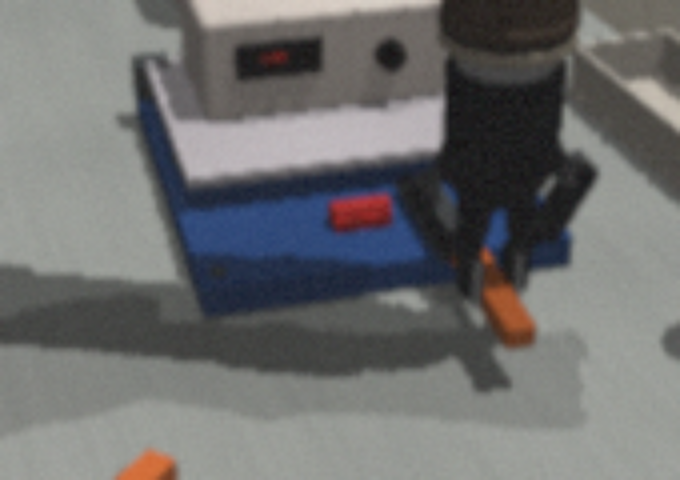

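The crop shows the bar held over the ledge to the right of the fulcrum and clear of it. I'll insert it, then raise the grip.

Request:
{"name": "step_arm", "arguments": {
  "steps": [
    [0.0035,0.037,0,-0.003,0],
    [0.0035,0.037,0,-0.003,0],
    [0.0035,0.037,0.01,-0.003,0],
    [0.0035,0.037,0.018,-0.003,0],
    [0.0035,0.037,0.018,-0.003,0]
  ]
}}

```text
t: 5.92
eef_pos: [0.5999, -0.0175, 0.2304]
tool_rot: [[0.098, 0.995, 0.004], [0.995, -0.098, 0.002], [0.003, 0.004, -1.0]]
contact_force: [0.3, -0.9, -5.4]
opening: 0.0206
```

Request:
{"name": "step_arm", "arguments": {
  "steps": [
    [0,0,0.01,0,0],
    [0,0,0.018,0,0],
    [0,0,0.018,0,0]
  ]
}}

```text
t: 6.3
eef_pos: [0.6001, -0.0178, 0.2493]
tool_rot: [[0.098, 0.995, 0.005], [0.995, -0.098, 0.002], [0.003, 0.005, -1.0]]
contact_force: [0.4, -0.6, -5.1]
opening: 0.0205
```

```bash
python3 st.py; python3 -c "
from barm import *; bar('ins2')"
```

```text
plat xy [  46.3 -217.2] z 0.2493 head err deg -0.2 F [ 0.4 -0.6 -5.1] T [-0.47  0.1   0.03] t 6.3
eef [ 0.6001 -0.0178  0.2493] F [ 0.4 -0.6 -5.1] open 0.0205 t 6.3
side blade 143 a [ 76.9 178.6] b -7.6 slope 0.055 z@mid 58.4
side hand 124 a [-62.4  57.1] b -2.8 slope -0.116 z@mid 95.8
top blade 111 a [146.2 179.1] b 2.9 slope 0.25 z@mid 58.3
top hand 61 a [-56.2 -21.7] b -2.3 slope -0.129 z@mid 97.6
```

Request:
{"name": "step_arm", "arguments": {
  "steps": [
    [0,0,0.005,0,0],
    [0,0,0.009,0,0],
    [0,0,0.009,0,0],
    [-0.004,-0.045,0.006,0,0],
    [-0.004,-0.045,0.006,0,0]
  ]
}}

```text
t: 7.02
eef_pos: [0.5954, -0.067, 0.2553]
tool_rot: [[0.104, 0.995, 0.006], [0.995, -0.104, -0.001], [-0.0, 0.006, -1.0]]
contact_force: [0.9, 0.3, -3.2]
opening: 0.0204
```

Request:
{"name": "step_arm", "arguments": {
  "steps": [
    [-0.002,-0.02,0.03,0,0],
    [-0.002,-0.02,0.05,0,0],
    [-0.002,-0.02,0.05,0,0],
    [-0.002,-0.02,0.05,0,0]
  ]
}}

```text
t: 7.52
eef_pos: [0.5932, -0.0862, 0.3044]
tool_rot: [[0.103, 0.995, 0.005], [0.995, -0.103, -0.0], [0.0, 0.005, -1.0]]
contact_force: [-0.2, 0.1, -3.3]
opening: 0.0205
```

```bash
python3 st.py; python3 -c "
from barm import *; bar('w')"
```

```text
plat xy [  45.9 -286. ] z 0.3044 head err deg -0.5 F [-0.2  0.1 -3.3] T [-0.1   0.02  0.03] t 7.525
eef [ 0.5932 -0.0862  0.3044] F [-0.2  0.1 -3.3] open 0.0205 t 7.53
side blade 101 a [ 80.7 168.1] b -3.8 slope -0.589 z@mid 103.6
side hand 136 a [-62.3  47.6] b -3.3 slope -0.131 z@mid 152.4
top blade 112 a [127.2 177. ] b 2.1 slope -0.993 z@mid 97.1
top hand 55 a [-57.4 -29. ] b -1.8 slope -0.232 z@mid 155.9
```

```bash
cat > pitch.py <<'E'
from seg import *
def pitch(zmin=.06):
    st=sensors.read_state(); R=np.array(st['tool_rot'])
    for n in('side','top'):
        s=snap(n); W=cloud(s); d=W[...,:2]-np.array(st['eef_pos'])[:2]; a=d@R[:2,0]; b=d@R[:2,1]; z=W[...,2]
        m=(a>.08)&(a<.2)&(abs(b)<.03)&(z<st['eef_pos'][2]-.15)&(z>zmin)
        p=np.polyfit(a[m],z[m],1)
        r=abs(np.polyval(p,a[m])-z[m])<.006
        p=np.polyfit(a[m][r],z[m][r],1)
        print(n,m.sum(),r.sum(),'slope',p[0].round(3),'top z at a=60,120,172',np.round(np.polyval(p,[.06,.12,.172])*1000,1),'b',np.round(np.percentile(b[m],[2,50,98])*1000,1),'amax',np.round(np.percentile(a[m],99)*1000,1))
if __name__=='__main__': pitch()
E
python3 pitch.py
```

```text
side 82 82 slope -0.242 top z at a=60,120,172 [119.4 104.8  92.3] b [-15.9  -5.9  12.4] amax 161.6
top 100 96 slope -0.214 top z at a=60,120,172 [115.6 102.7  91.6] b [-14.8   3.6  18.6] amax 164.2
```

Request:
{"name": "step_arm", "arguments": {
  "steps": [
    [-0.055,0.005,0,0.008,0],
    [-0.055,0.005,0,0.008,0],
    [-0.055,0.005,-0.02,0.008,0],
    [-0.055,0.005,-0.034,0.008,0],
    [-0.055,0.005,-0.034,0.008,0]
  ]
}}

```text
t: 8.35
eef_pos: [0.5379, -0.0814, 0.2693]
tool_rot: [[0.095, 0.995, 0.002], [0.995, -0.095, -0.001], [-0.001, 0.002, -1.0]]
contact_force: [-1.3, -0.1, -3.9]
opening: 0.0205
```

```bash
python3 st.py; python3 -c "
from barm import *
from pitch import pitch
pitch(.052); s=snap('side'); save(s,'a.png')
im=cv2.imread('pics/a.png')[120:240,230:400]; cv2.imwrite('pics/ac.png',cv2.resize(im,None,fx=4,fy=4))"
```

```text
plat xy [  -9.6 -286.4] z 0.2693 head err deg -0.06 F [-1.3 -0.1 -3.9] T [-0.04  0.07 -0.04] t 8.35
side 52 52 slope -0.246 top z at a=60,120,172 [84.8 70.  57.3] b [-16.3 -10.6  -0.3] amax 157.4
top 114 105 slope -0.244 top z at a=60,120,172 [84.8 70.1 57.4] b [-14.7   3.2  18. ] amax 175.5
```

View pics/ac.png

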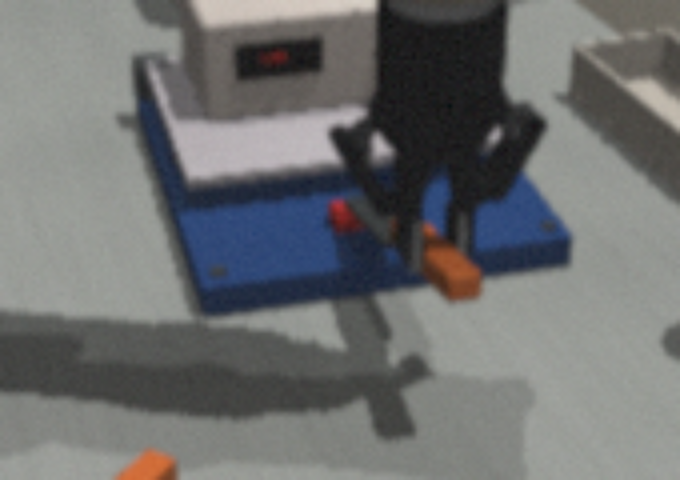

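The tip is in front of the fulcrum ridge and aligned. I'll slide in along the bar's axis.

Request:
{"name": "step_arm", "arguments": {
  "steps": [
    [0.002,0.02,-0.007,0,0],
    [0.004,0.04,-0.012,0,0],
    [0.0055,0.056,-0.0155,0,0],
    [0.0066,0.07,-0.019,0,0],
    [0.0066,0.07,-0.019,0,0]
  ]
}}

```text
t: 9.12
eef_pos: [0.5451, -0.0101, 0.2513]
tool_rot: [[0.093, 0.996, 0.004], [0.996, -0.093, -0.001], [-0.0, 0.004, -1.0]]
contact_force: [0.7, -1.0, -3.6]
opening: 0.0206
```

```bash
python3 st.py; python3 -c "
from barm import *
s=snap('side'); save(s,'b.png')
im=cv2.imread('pics/b.png')[120:240,230:400]; cv2.imwrite('pics/bc.png',cv2.resize(im,None,fx=4,fy=4))"
```

```text
plat xy [  -9.2 -214.7] z 0.2513 head err deg 0.07 F [ 0.7 -1.  -3.6] T [-0.15  0.04 -0.01] t 9.125
```

View pics/bc.png

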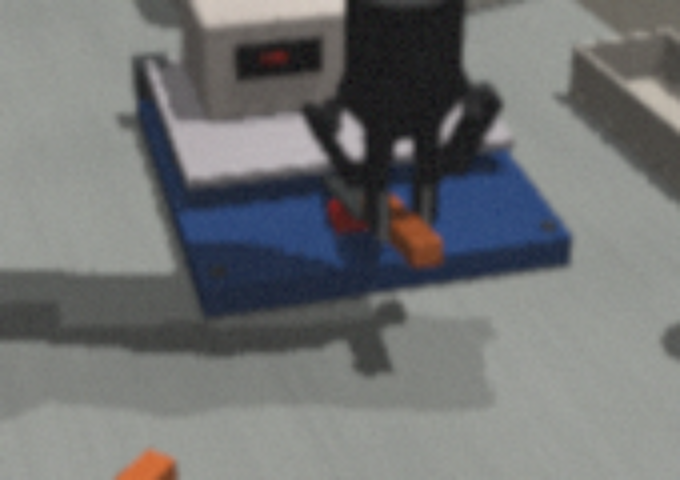

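Request:
{"name": "step_arm", "arguments": {
  "steps": [
    [0,0,-0.012,0,0],
    [0,0,-0.022,0,0],
    [0,0,-0.03,0,0],
    [0,0,-0.036,0,0],
    [0,0,-0.036,0,0]
  ]
}}

```text
t: 9.8
eef_pos: [0.5455, -0.0151, 0.2161]
tool_rot: [[0.099, 0.995, 0.007], [0.995, -0.099, -0.005], [-0.004, 0.008, -1.0]]
contact_force: [-1.6, -10.2, 8.5]
opening: 0.0202
```

```bash
cat > plate.py <<'E'
from seg import *
C=np.array([.5744,.2028]);ey=np.array([.094,.9956]);ex=np.array([.9956,-.094])
def plate():
    s=snap('top'); W=cloud(s); d=W[...,:2]-C; x=d@ex; y=d@ey; z=W[...,2]
    g=lambda m:(abs(abs(x)-.08)<.035)&m&(z>.05)&(z<.1)
    m=g((y>-.055)&(y<.01)); n=(y<-.02)
    p=np.polyfit(y[m],z[m],1)
    print('plate n',m.sum(),'top slope',p[0].round(4),'z edge(y=-65) top',round(np.polyval(p,-.065)*1000,1),'=> lift',round(np.polyval(p,-.065)*1000-58.5,1), 'mean z(y~-22)',np.round(np.median(z[m])*1000,1))
if __name__=='__main__': plate()
E
python3 st.py; python3 plate.py
```

```text
plat xy [  -8.3 -219.7] z 0.2161 head err deg -0.27 F [ -1.6 -10.2   8.5] T [-1.67  0.22  0.03] t 9.8
plate n 538 top slope -0.0478 z edge(y=-65) top 68.7 => lift 10.2 mean z(y~-22) 66.6
```

Request:
{"name": "step_arm", "arguments": {
  "steps": [
    [0,0.003,-0.006,0,0],
    [0,0.003,-0.012,0,0],
    [0,0.003,-0.018,0,0],
    [0,0.003,-0.018,0,0]
  ]
}}

```text
t: 10.35
eef_pos: [0.5456, -0.0153, 0.1984]
tool_rot: [[0.102, 0.995, 0.009], [0.995, -0.102, -0.008], [-0.007, 0.009, -1.0]]
contact_force: [-1.3, -8.3, 9.1]
opening: 0.0206
```

```bash
python3 st.py; python3 plate.py
```

```text
plat xy [  -8.2 -219.8] z 0.1984 head err deg -0.47 F [-1.3 -8.3  9.1] T [-1.28  0.32  0.16] t 10.35
plate n 511 top slope -0.0861 z edge(y=-65) top 78.2 => lift 19.7 mean z(y~-22) 74.5
```

Request:
{"name": "step_arm", "arguments": {
  "steps": [
    [0,0.002,-0.005,0,0],
    [0,0.002,-0.006,0,0],
    [0,0.002,-0.006,0,0]
  ]
}}

```text
t: 10.78
eef_pos: [0.5457, -0.0152, 0.1929]
tool_rot: [[0.104, 0.994, 0.01], [0.995, -0.104, -0.009], [-0.008, 0.01, -1.0]]
contact_force: [-2.3, -2.4, 12.5]
opening: 0.0207
```

Request:
{"name": "step_arm", "arguments": {
  "steps": [
    [0,0,0.012,0.008,0],
    [0,0,0.02,0.008,0],
    [-0.003,-0.03,0.022,0.008,0],
    [-0.007,-0.07,0.03,0.008,0],
    [-0.01,-0.11,0.07,0.008,0]
  ]
}}

```text
t: 11.4
eef_pos: [0.5347, -0.1255, 0.262]
tool_rot: [[0.096, 0.995, 0.006], [0.995, -0.096, -0.008], [-0.007, 0.006, -1.0]]
contact_force: [0.7, 0.7, -3.1]
opening: 0.0205
```

Request:
{"name": "step_arm", "arguments": {
  "steps": [
    [-0.005,-0.06,0.05,0,0],
    [-0.005,-0.06,0.05,0,0]
  ]
}}

```text
t: 11.65
eef_pos: [0.5293, -0.1897, 0.3151]
tool_rot: [[0.101, 0.995, 0.01], [0.995, -0.101, -0.01], [-0.009, 0.011, -1.0]]
contact_force: [-0.1, 1.2, -4.0]
opening: 0.0203
```

```bash
python3 st.py; python3 plate.py; python3 pitch.py
```

```text
plat xy [  -8. -395.] z 0.3151 head err deg -0.38 F [-0.1  1.2 -4. ] T [-0.16 -0.02 -0.04] t 11.65
plate n 777 top slope -0.1035 z edge(y=-65) top 81.1 => lift 22.6 mean z(y~-22) 76.9
side 46 46 slope 0.131 top z at a=60,120,172 [157.7 165.6 172.4] b [-7.9  0.3  9.9] amax 113.9
top 127 125 slope 0.096 top z at a=60,120,172 [155.4 161.2 166.2] b [-15.2   3.8  18.1] amax 166.7
```

The plate stays up by about 22 mm and the bar is out. I'll lay the bar back at its first spot.

Request:
{"name": "step_arm", "arguments": {
  "steps": [
    [0.075,-0.145,0,0.367,0],
    [0.075,-0.145,0,0.367,0],
    [0.075,-0.145,0,0.367,0],
    [0.075,-0.145,-0.05,0.367,0],
    [0.075,-0.145,-0.1,0.367,0]
  ]
}}

```text
t: 12.42
eef_pos: [0.6054, -0.328, 0.2088]
tool_rot: [[-0.269, 0.963, 0.007], [0.963, 0.269, -0.002], [-0.004, 0.006, -1.0]]
contact_force: [0.1, 0.1, -3.9]
opening: 0.0208
```

Request:
{"name": "step_arm", "arguments": {
  "steps": [
    [0,0,-0.015,0,0],
    [0,0,-0.02,0,0],
    [0,0,-0.03,0,0],
    [0,0,-0.035,0,0],
    [0,0,-0.035,0,0]
  ]
}}

```text
t: 13.05
eef_pos: [0.6063, -0.3279, 0.1756]
tool_rot: [[-0.27, 0.963, 0.01], [0.963, 0.27, -0.002], [-0.005, 0.009, -1.0]]
contact_force: [-0.4, 4.2, 4.1]
opening: 0.0204
```

```bash
python3 st.py; python3 -c "
from pitch import *
pitch(.003)"
```

```text
plat xy [  81.7 -525.4] z 0.1756 head err deg 21.04 F [-0.4  4.2  4.1] T [ 0.38 -0.07  0.09] t 13.05
side 484 484 slope -0.02 top z at a=60,120,172 [8.5 7.2 6.2] b [-26.5  -3.   26.3] amax 196.7
top 5 5 slope 0.007 top z at a=60,120,172 [3.9 4.3 4.7] b [27.7 28.3 28.7] amax 198.0
```

Request:
{"name": "step_arm", "arguments": {
  "steps": [
    [0,0,0,0,0.05],
    [0,0,0,0,0.05],
    [0,0,0.02,0,0.06],
    [0,0,0.06,0,0.06],
    [0,0,0.1,0,0.06]
  ]
}}

```text
t: 13.78
eef_pos: [0.6062, -0.3282, 0.2779]
tool_rot: [[-0.269, 0.963, 0.011], [0.963, 0.269, -0.003], [-0.006, 0.009, -1.0]]
contact_force: [0.6, -0.2, -0.1]
opening: 0.0599
```

Request:
{"name": "step_arm", "arguments": {
  "steps": [
    [-0.175,0.056,0,-0.571,0.06],
    [-0.175,0.056,0,-0.571,0.06],
    [-0.175,0.056,0,-0.571,0.06],
    [-0.175,0.056,0,-0.571,0.06],
    [-0.175,0.056,0,-0.571,0.06]
  ]
}}

```text
t: 14.4
eef_pos: [0.4319, -0.2725, 0.2792]
tool_rot: [[0.293, 0.956, 0.01], [0.956, -0.293, -0.009], [-0.005, 0.012, -1.0]]
contact_force: [1.1, 0.5, -0.2]
opening: 0.0598
```

```bash
python3 - <<'E'
from seg import *
s=snap('top');W=cloud(s);pix=s['pixels']
org=lambda h,s,v,z:(h<16)&(s>140)&(z>.003)
P=seg(W,pix,(345,170,425,215),org); print('handle',*rect(P),np.percentile(P[:,2],[5,50,95]))
P=seg(W,pix,(352,215,396,254),lambda h,s,v,z:(h>20)&(h<35)&(s>120)); print('shim',*rect(P)) if len(P)>20 else 0
print(sensors.read_state()['eef_pos'])
E
python3 plate.py
```

```text
handle [ 606.8 -323.6] [ 20.4 120. ] 16.3 [0.00964417 0.01741854 0.02359091]
shim [ 442.  -189.9] [ 19.3 105.5] 45.0
[ 0.43250199 -0.27267367  0.27900624]
plate n 773 top slope -0.0913 z edge(y=-65) top 80.6 => lift 22.1 mean z(y~-22) 76.7
```

The bar lies flat. Now the shim tab.

Request:
{"name": "step_arm", "arguments": {
  "steps": [
    [-0.001,0.0005,-0.05,0,0.05],
    [-0.001,0.0005,-0.071,0,0.05],
    [-0.001,0.0005,-0.071,0,0.05],
    [-0.001,0.0005,-0.071,0,0],
    [-0.001,0.0005,-0.071,0,0]
  ]
}}

```text
t: 15.12
eef_pos: [0.432, -0.2728, 0.209]
tool_rot: [[0.292, 0.956, 0.011], [0.956, -0.292, -0.01], [-0.006, 0.013, -1.0]]
contact_force: [-2.2, -0.3, 6.9]
opening: 0.0194
```

Request:
{"name": "step_arm", "arguments": {
  "steps": [
    [0,0,0,0,0],
    [0,0,0,0,0],
    [0,0,0.04,0,0],
    [0,0,0.08,0,0],
    [0,0,0.1,0,0]
  ]
}}

```text
t: 15.75
eef_pos: [0.4323, -0.2731, 0.311]
tool_rot: [[0.292, 0.956, 0.013], [0.956, -0.292, -0.011], [-0.007, 0.016, -1.0]]
contact_force: [0.9, 0.6, -2.5]
opening: 0.0189
```

```bash
cat > shim.py <<'E'
from seg import *
def shim():
    st=sensors.read_state();R=np.array(st['tool_rot'])
    for n in('side','top'):
        s=snap(n);W=cloud(s); d=W[...,:2]-st['eef_pos'][:2]; a=d@R[:2,0]; b=d@R[:2,1]; z=W[...,2]
        hsv=cv2.cvtColor(s['pixels'],cv2.COLOR_RGB2HSV).astype(int)
        m=(hsv[...,0]>18)&(hsv[...,0]<36)&(hsv[...,1]>110)&(abs(a)<.15)&(abs(b)<.06)
        if m.sum()<10: print(n,'few');continue
        zt=np.percentile(z[m],98); t=m&(z>zt-.010)
        A=np.c_[a[t],b[t],np.ones(t.sum())]; p=np.linalg.lstsq(A,z[t],rcond=None)[0]
        print(n,m.sum(),'top slope a,b',p[:2].round(3),'z@a=0',round(p[2]*1000,1),'z@a=70',round((p[2]+.07*p[0])*1000,1),'a',np.round(np.percentile(a[t],[1,99])*1000,1),'b',np.round(np.percentile(b[t],[1,99])*1000,1))
    print('tcp z',st['eef_pos'][2],'open',st['opening'],'F',st['contact_force'].round(1))
if __name__=='__main__': shim()
E
python3 shim.py
```

```text
side 589 top slope a,b [ 0.216 -0.173] z@a=0 506.0 z@a=70 521.1 a [-62.9  -2.4] b [-55.8  48.9]
top 97 top slope a,b [-9.769 -7.534] z@a=0 1117.2 z@a=70 433.4 a [91.3 97.9] b [-56.9 -47.8]
tcp z 0.3109607280887856 open 0.018896675391488375 F [ 0.9  0.6 -2.5]
```

```bash
sed -i 's/(abs(b)<.06)$/(abs(b)<.06)\&(z<st["eef_pos"][2]-.13)/' shim.py; python3 shim.py; python3 st.py
```

```text
side 558 top slope a,b [-0.229  0.039] z@a=0 172.3 z@a=70 156.3 a [-10.2  14.6] b [-21.   10.9]
top 88 top slope a,b [ 0.059 -0.013] z@a=0 128.2 z@a=70 132.3 a [42.6 73.1] b [-13.9  30.5]
tcp z 0.31090273144262426 open 0.01908898104410755 F [ 0.  -0.  -2.6]
plat xy [ -97.  -486.5] z 0.3087 head err deg -11.54 F [ 0.4  0.1 -2.3] T [-0.06  0.07  0.03] t 15.95
```

Shim held level, nose about 73 mm ahead of the tool. I'll go to platform x = +60, clear of the fulcrum.

Request:
{"name": "step_arm", "arguments": {
  "steps": [
    [0.186,0.306,0,0.2,0],
    [0.186,0.306,0,0.2,0],
    [0.186,0.306,0,0.2,0],
    [0.186,0.306,0,0.2,0],
    [0.186,0.306,0,0.2,0]
  ]
}}

```text
t: 16.58
eef_pos: [0.5946, -0.0036, 0.3071]
tool_rot: [[0.096, 0.995, 0.011], [0.995, -0.095, -0.007], [-0.006, 0.012, -1.0]]
contact_force: [1.3, -0.1, -1.0]
opening: 0.0195
```

Request:
{"name": "step_arm", "arguments": {
  "steps": [
    [0.032,0.05,0,0,0],
    [0.032,0.05,0,0,0],
    [0.032,0.05,-0.02,0,0],
    [0.032,0.05,-0.04,0,0],
    [0.032,0.05,-0.04,0,0]
  ]
}}

```text
t: 17.2
eef_pos: [0.6252, 0.0452, 0.2644]
tool_rot: [[0.098, 0.995, 0.006], [0.995, -0.098, -0.008], [-0.007, 0.007, -1.0]]
contact_force: [-0.4, -0.5, -1.9]
opening: 0.0189
```

```bash
python3 st.py; python3 shim.py
```

```text
plat xy [  65.4 -152.1] z 0.2644 head err deg -0.21 F [-0.4 -0.5 -1.9] T [-0.07 -0.02  0.01] t 17.2
side 359 top slope a,b [-0.021 -0.052] z@a=0 88.0 z@a=70 86.5 a [-20.6  65. ] b [-29.3  26.2]
top 25 top slope a,b [0.172 0.131] z@a=0 90.2 z@a=70 102.3 a [-17.   17.8] b [-26.8  -9.5]
tcp z 0.26440978071908233 open 0.01887635608781734 F [-0.4 -0.5 -1.9]
```

Request:
{"name": "step_arm", "arguments": {
  "steps": [
    [-0.003,0,-0.015,0,0],
    [-0.003,0,-0.024,0,0],
    [-0.003,0,-0.027,0,0],
    [-0.003,0,-0.027,0,0]
  ]
}}

```text
t: 17.8
eef_pos: [0.6234, 0.0454, 0.2395]
tool_rot: [[0.097, 0.995, 0.01], [0.995, -0.097, -0.008], [-0.007, 0.011, -1.0]]
contact_force: [-0.8, -0.4, -2.2]
opening: 0.0189
```

```bash
python3 st.py; python3 shim.py;python3 -c "
from barm import *
s=snap('side'); save(s,'c.png')
im=cv2.imread('pics/c.png')[100:220,230:400]; cv2.imwrite('pics/cc.png',cv2.resize(im,None,fx=4,fy=4))"
```

```text
plat xy [  63.6 -152.1] z 0.2395 head err deg -0.17 F [-0.8 -0.4 -2.2] T [-0.04 -0.06  0.02] t 17.8
side 355 top slope a,b [-0.007 -0.044] z@a=0 62.7 z@a=70 62.2 a [-21.6  68.5] b [-28.9  27.9]
top 28 top slope a,b [0.054 0.071] z@a=0 61.2 z@a=70 65.0 a [-16.2  25. ] b [-27.2  -0.6]
tcp z 0.2395292013750037 open 0.0189223345797616 F [-0.8 -0.4 -2.2]
```

View pics/cc.png

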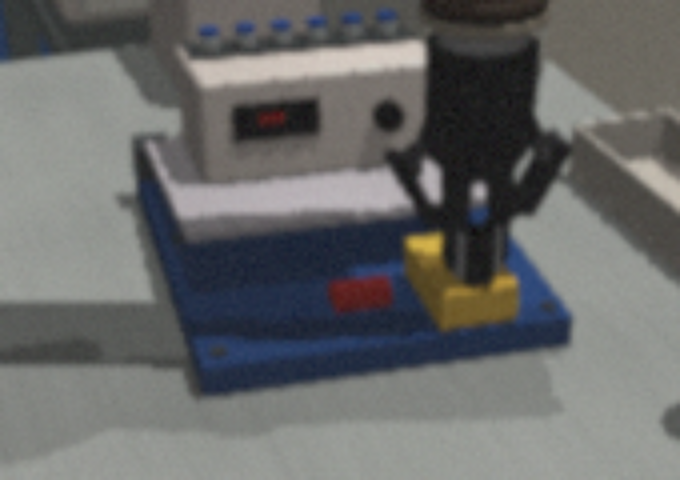

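The shim sits square on the ledge, right of the fulcrum, facing the raised gap. Sliding in.

Request:
{"name": "step_arm", "arguments": {
  "steps": [
    [0.002,0.02,-0.001,0,0],
    [0.004,0.04,-0.001,0,0],
    [0.0057,0.061,-0.001,0,0],
    [0.0057,0.061,-0.001,0,0],
    [0.0057,0.061,-0.003,0,0]
  ]
}}

```text
t: 18.58
eef_pos: [0.6293, 0.1065, 0.2371]
tool_rot: [[0.097, 0.995, 0.011], [0.995, -0.097, -0.008], [-0.007, 0.012, -1.0]]
contact_force: [0.5, 1.5, 8.4]
opening: 0.0191
```

Request:
{"name": "step_arm", "arguments": {
  "steps": [
    [0,0,-0.002,0,0],
    [0,0,-0.003,0,0]
  ]
}}

```text
t: 18.82
eef_pos: [0.6294, 0.1061, 0.2369]
tool_rot: [[0.098, 0.995, 0.012], [0.995, -0.097, -0.006], [-0.004, 0.012, -1.0]]
contact_force: [-11.3, 3.5, 36.2]
opening: 0.0193
```

```bash
python3 st.py; python3 shim.py; python3 plate.py
```

```text
plat xy [ 63.9 -91.1] z 0.2369 head err deg -0.2 F [-11.3   3.5  36.2] T [0.8  3.28 0.02] t 18.825
side 274 top slope a,b [0.035 0.014] z@a=0 58.8 z@a=70 61.2 a [-21.7  46.3] b [-28.4  28.2]
top 38 top slope a,b [-0.074 -0.216] z@a=0 55.0 z@a=70 49.8 a [-16.3  29.6] b [-27.  -2.]
tcp z 0.2368878184178686 open 0.019275776374887692 F [-11.3   3.5  36.2]
plate n 165 top slope -0.1726 z edge(y=-65) top 82.2 => lift 23.7 mean z(y~-22) 78.0
```

Request:
{"name": "step_arm", "arguments": {
  "steps": [
    [0,0,0.001,0,0.04],
    [0,0,0.001,0,0.05],
    [0,0,0.03,0,0.05],
    [0,0,0.08,0,0.05],
    [0,0,0.1,0,0.03]
  ]
}}

```text
t: 19.6
eef_pos: [0.6301, 0.1052, 0.3394]
tool_rot: [[0.099, 0.995, 0.015], [0.995, -0.099, -0.005], [-0.004, 0.016, -1.0]]
contact_force: [-1.1, -1.2, -1.3]
opening: 0.0335
```

```bash
cat > fin.py <<'E'
from seg import *
C=np.array([.5744,.2028]);ey=np.array([.094,.9956]);ex=np.array([.9956,-.094])
for n in('side','top'):
    s=snap(n);W=cloud(s);d=W[...,:2]-C;x=d@ex;y=d@ey;z=W[...,2]
    hsv=cv2.cvtColor(s['pixels'],cv2.COLOR_RGB2HSV).astype(int)
    m=(hsv[...,0]>18)&(hsv[...,0]<36)&(hsv[...,1]>110)&(x>-.13)&(x<.14)&(y>-.2)&(y<-.04)&(z<.08)
    t=m&(z>.05)
    if t.sum()<10: print(n,'few',m.sum());continue
    A=np.c_[x[t],y[t],np.ones(t.sum())]; p=np.linalg.lstsq(A,z[t],rcond=None)[0]
    print(n,t.sum(),'slopes',p[:2].round(3),'x',np.round(np.percentile(x[t],[1,99])*1000,1),'y',np.round(np.percentile(y[t],[1,99])*1000,1),'z',np.round(np.median(z[t])*1000,1),rect(np.c_[x[t],y[t]]))
E
python3 fin.py; python3 plate.py; python3 st.py
```

```text
side 185 slopes [0.046 0.049] x [35.4 94.8] y [-112.5  -46.9] z 59.8 (array([ 65. , -77.4]), array([70.7, 60.9]), 89.0)
top 81 slopes [ 0.011 -0.04 ] x [36.  94.6] y [-107.4  -75. ] z 58.1 (array([ 65.8, -92. ]), array([31.3, 60.8]), 87.3)
plate n 172 top slope -0.1053 z edge(y=-65) top 81.4 => lift 22.9 mean z(y~-22) 78.7
plat xy [ 64.  -91.3] z 0.3372 head err deg -0.21 F [-0.7 -0.2  0.1] T [-0.04  0.08  0.  ] t 19.75
```

Request:
{"name": "step_arm", "arguments": {
  "steps": [
    [-0.04,0.05,0,0,0],
    [-0.04,0.05,0,0,0],
    [-0.04,0.05,-0.04,0,0],
    [-0.04,0.05,-0.078,0,0],
    [-0.04,0.05,-0.08,0,0]
  ]
}}

```text
t: 20.38
eef_pos: [0.5883, 0.1554, 0.2539]
tool_rot: [[0.098, 0.995, 0.007], [0.995, -0.098, -0.008], [-0.007, 0.008, -1.0]]
contact_force: [-0.1, -0.2, 0.7]
opening: 0.0002
```

Request:
{"name": "step_arm", "arguments": {
  "steps": [
    [0,0,-0.005,0,0],
    [0,0,-0.009,0,0],
    [0,0,-0.012,0,0],
    [0,0,-0.012,0,0]
  ]
}}

```text
t: 20.88
eef_pos: [0.589, 0.1543, 0.2434]
tool_rot: [[0.099, 0.995, 0.009], [0.995, -0.099, -0.008], [-0.007, 0.01, -1.0]]
contact_force: [-0.2, -2.1, 3.7]
opening: 0.0
```

```bash
python3 st.py; python3 plate.py
```

```text
plat xy [ 19.  -46.9] z 0.2434 head err deg -0.3 F [-0.2 -2.1  3.7] T [-0.52  0.08 -0.07] t 20.875
plate n 429 top slope -0.0603 z edge(y=-65) top 71.4 => lift 12.9 mean z(y~-22) 69.0
```

Request:
{"name": "step_arm", "arguments": {
  "steps": [
    [0,0,-0.001,0,0],
    [0,0,-0.002,0,0],
    [0,0,-0.003,0,0]
  ]
}}

```text
t: 21.3
eef_pos: [0.5891, 0.154, 0.2429]
tool_rot: [[0.1, 0.995, 0.01], [0.995, -0.099, -0.006], [-0.005, 0.01, -1.0]]
contact_force: [-12.0, -1.5, 33.2]
opening: -0.0001
```

```bash
python3 st.py; python3 plate.py
```

```text
plat xy [ 19.3 -47.2] z 0.2429 head err deg -0.31 F [-12.   -1.5  33.2] T [-0.53  2.59  0.02] t 21.3
plate n 426 top slope -0.0537 z edge(y=-65) top 71.3 => lift 12.8 mean z(y~-22) 69.2
```

The force jumped to 33 N, so the plate rests on the shim. Retract and check.

Request:
{"name": "step_arm", "arguments": {
  "steps": [
    [0,0,0.03,0,0],
    [0,0,0.08,0,0],
    [0,0,0.13,0,0],
    [0,-0.06,0.17,0,0],
    [0,-0.12,0.17,0,0]
  ]
}}

```text
t: 21.98
eef_pos: [0.5899, 0.0394, 0.4159]
tool_rot: [[0.096, 0.995, 0.015], [0.995, -0.096, -0.004], [-0.003, 0.016, -1.0]]
contact_force: [0.8, -1.9, -0.5]
opening: -0.0002
```

Request:
{"name": "step_arm", "arguments": {
  "steps": [
    [-0.1,-0.05,0,0,0],
    [-0.15,-0.05,0,0,0],
    [-0.15,-0.05,0,0,0],
    [-0.15,-0.05,0,0,0]
  ]
}}

```text
t: 22.48
eef_pos: [0.4379, -0.0116, 0.4162]
tool_rot: [[0.097, 0.995, 0.015], [0.995, -0.097, -0.001], [0.001, 0.015, -1.0]]
contact_force: [0.6, -0.2, -0.3]
opening: 0.0001
```

```bash
python3 st.py; python3 fin.py; python3 plate.py; python3 - <<'E'
from seg import *
a=snap('side');save(a,'e.png'); im=cv2.imread('pics/e.png')[100:300,200:460]; cv2.imwrite('pics/ec.png',cv2.resize(im,None,fx=3,fy=3))
s=snap('top');W=cloud(s);pix=s['pixels'];hi=lambda h,s,v,z:(z>.003)&(z<.06);up=lambda h,s,v,z:z>.03
for n,b,f in[('handle',(345,170,425,215),lambda h,s,v,z:(h<16)&(s>140)&(z>.003)),('thin',(355,130,395,160),hi),('jar',(190,275,222,308),up),('bottle',(320,120,352,155),up),('tipbox',(430,165,470,212),up),('dishes',(435,212,470,250),up)]:
    P=seg(W,pix,b,f)
    if len(P): print(n,np.round(P.mean(0)*1000,1),*rect(P))
E
```

```text
plat xy [-115.7 -226.3] z 0.4162 head err deg -0.17 F [ 0.6 -0.2 -0.3] T [ 0.05 -0.06  0.02] t 22.475
side 157 slopes [0.037 0.051] x [35.7 95.8] y [-112.4  -62.7] z 59.4 (array([ 66. , -82.9]), array([60.5, 60.9]), 90.0)
top 135 slopes [ 0.019 -0.026] x [35.6 94. ] y [-106.7  -63.2] z 59.3 (array([ 65.7, -84.9]), array([60.3, 44.5]), 0.6)
plate n 779 top slope -0.0504 z edge(y=-65) top 71.1 => lift 12.6 mean z(y~-22) 68.9
handle [ 605.8 -323.    18.4] [ 606.4 -322.7] [ 20.1 121.7] 15.4
thin [ 755.6 -252.7    9.9] [ 759.8 -253.6] [107.4 141.6] 0.0
jar [250.9 314.1  72.3] [250.3 317.1] [53.9 53.8] 68.4
bottle [ 754.5 -115.4  103.2] [ 763.1 -116.7] [57.1 61.8] 4.1
tipbox [ 585.6 -504.4   82.9] [ 589.5 -509.6] [118.4  85.6] 5.7
dishes [ 449.2 -514.6   55.9] [ 448.2 -527.2] [113.6  89.9] 67.8
```

View pics/ec.png

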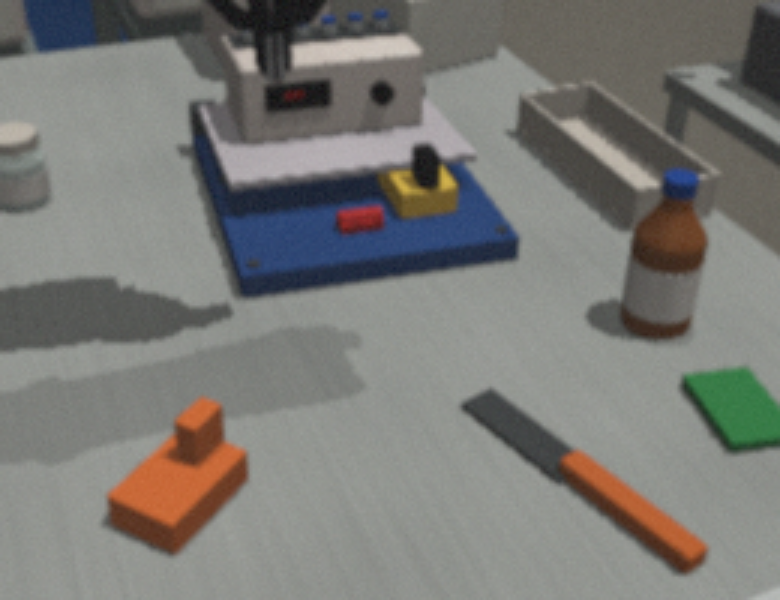

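The final view shows the shim under the raised edge, the bar flat on the bench, and the bystanders in place. The 12.6 mm edge lift matches the geometry of a plate resting on the shim's nose.

```bash
python3 -c "
from cell import robot
print(robot.sign_off())"
```

```text
the job is handed in; nothing more can be done
None
```

The job is handed in at about 22.5 s of robot time. The plate rests on the yellow shim and the pry bar is back on the bench; the sign-off gave no verdict.

- **Levering:** I tilted the bar tip-down in the grip by sliding it under the plate beside the fulcrum and raising the handle. Over the fulcrum, it then levered the front edge up about 22 mm. I laid the bar flat close to where it started.
- **Shim:** I slid the yellow shim in square, 65 mm to the side of the plate's middle. I pushed the plate down until the force jumped to about 33 N.

**Last checks**
- **Shim position:** its top is at 59 mm, so it sits on the slab. It is square within about 1° and its nose is roughly 45 mm under the edge.
- **Plate:** the edge lift is 12.6 mm, the amount expected if the plate rests on the shim's nose.
- **Bar:** it is flat and off the platform.
- **Bystanders:** each is within about 1 mm of where it started.
- **Arm:** the gripper is clear of everything.

The plane fits to the shim's top were noisy and the two cameras disagreed: about 0.05 rad of slope from the side, and up to 0.03 from above with the opposite sign along its length. So they do not confirm flatness by themselves; I went by its height and the firm contact when I set it down.

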